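# Open the clamshell fixture and take out the socket half

## Robot

A 6-joint arm with a two-finger parallel gripper is mounted at the origin on the work surface. World frame = base frame: x ahead of the robot, y to its left, z up, the work surface at z = 0. Lengths are in m, angles in rad, forces in N, time in s.
With the tool pointing down it reaches from about 0.3 to 0.775 m from the base axis. Payload 14.6 kg.
Tool frame: the origin (TCP) lies at the very end of the fingers, on their centre line; the grasp point (between the pads) lies 19 mm behind it; z points along the fingers, y is the line along which they close (so a half turn about z gives the same grasp; the last joint's range is limited). The gripper opens to 94 mm and grips with 3 to 60 N. Pads are 16 mm wide; open, the fingers measure 119 mm over their backs; the gripper's body (75 mm by 177 mm) begins 78 mm behind the grasp point.
Start: joints at [1.111, 0.3, 1.521, -0, 1.321, -0.067], TCP at [0.211, 0.508, 0.205] pointing down, gripper open.
Joint ranges: [-3.03, 3.03], [-0.79, 2.21], [0.23, 2.52], [-1.04, 4.18], [0, 3.07], [-2.55, 2.55]. Speed limits (rad/s): [2.22, 2.22, 2.57, 3.14, 3.14, 3.14].

## Interface

Orientations are given as [roll, pitch, yaw] about the fixed x, y, z axes, in that order (R = Rz(yaw) Ry(pitch) Rx(roll)).
In Python, from station import ctrl gives the robot as it stands. The module is installed in compiled form; this text tells all that it offers.
- The arm moves only by the tool play_rows, never from a script. Its argument "commands" is a list of rows, each a list of 7 numbers: the shift along the tool's x, y, z in m, then the turn, a rotation vector about the tool's x, y, z in degrees, then the closure, from -1 (fully open) to 1 (shut). A call has 1 to 20 rows; each row shifts and turns the commanded pose from where the row before left it, along the tool's axes as they then stand; what a row does not reach is not made up. A row lasts 1/12 s, in which the tool goes at most 41.7 mm and 7.16 degrees, less where a joint would pass 70% of its speed; a pose out of reach is approached as far as the arm can. A call is refused whole if a number of a shift passes 0.0417 or a number of a turn 7.16, either way. A call with a gripper value outside its range is refused whole. The fingers move at their own pace and stop on an object; "force" is the grip in N (left out, the last holds). Time passes only in rows, so rows that do not move let the fingers close. It gives the time, the measured TCP pose, the force, the opening and the grip force at its end, in the units of the state.
- ctrl.get_obs(): the state, without advancing time (a new reading comes with each control period).
- ctrl.camera(name): name is "side" or "top" or "wrist"; returns the picture (384x512x3 uint8, blue, green, red); there is no depth.
- ctrl.camera_model(name): a dict with "fx", "fy", "cx", "cy" (pixels), "rvec" (rotation vector, rad) and "tvec" (3), from world to camera coordinates, as OpenCV has them. Camera axes: x right, y down, z forward; pixel columns grow to the right and rows downward; lengths in m; the calibration is good to about 2 mm. A picture is of the moment at which its call begins: read the wrist's pose just before it. camera_model takes no time and is no camera call; for the wrist camera it gives the pose at the moment of the call.
- ctrl.hand_in(): hands the job in; it is judged then, once.
The state is a dict: "time_s": time; "qpos": joint angles; "joint_vel": joint speeds; "tau": joint torques, N m; "ee_pos": TCP position; "eef_rot": TCP orientation; "force": force on the tool from outside, world axes, zero at the start; "moment": the same for the moment, N m; "grip_width": finger opening in m; "grip_force": force on a finger pad.
Only numpy, scipy, OpenCV 4.12 (cv2) and the standard library are available. Lean on these libraries where they do the work, as an engineer would, in place of code of your own. Each camera call takes 0.05 s, during which the arm holds its last target. There are 200 camera calls.

## Task

Swing the green lid of the clamshell fixture up and past upright so that it stays open by itself, then lift the brown bakelite socket half out of it and set it down, not drop it, flat and right way up on the floor of the blue tray. Leave the lid open and do not disturb the other things on the desk.

Things in the scene. Friction and masses are not known exactly. Their poses are not given: they have to be found in the camera images.
- fixture: Fixed grey clamshell fixture: open-topped case 120 (x) x 170 (y) x 60 mm high, walls and floor 6 mm, shut by a green lid; turned by up to 20 degrees. Origin: centre of its underside on the desk; handle side -x, hinge at the rear +x, y along the hinge. Inside, stops up to 10 mm high hold the part's ends at the centre with about 3 mm play; beside its middle 55 mm are free each side.
- fixture_hinge (a point): Mid-point of the hinge line, on top of the case's rear wall: 60 mm above the desk, 66 mm in +x from the case's centre. Does not move; axes as the fixture's (y along the hinge line, z up).
- lid (a joint): Opening angle of the lid, rad: 0 shut and level, 1.57 upright, 1.95 its stop, leaning backwards. The hinge has almost no friction and no spring: let go before upright the lid falls shut, past upright it falls back onto its stop and stays. Lid 0.2 to 0.45 kg, 126 mm from hinge to front edge, 170 mm wide, 8 mm thick.
- lid_handle (a point): Centre of the lid's black T-handle: round bar 44 mm long (along y, parallel to the hinge), 18 mm thick, on a 10 mm stalk 45 mm in front of the middle of the lid's front edge. Lid shut: 171 mm in front of and 4 mm above the hinge line, 64 mm above the desk. Swings and turns with the lid; gripped by its flat ends it can turn between the fingers, so the tool may stay pointing down.
- half_center (a point): Centre (22 mm above its underside) of the brown bakelite socket half: middle block 50 (x) x 40 (y) x 44 mm high, with end flanges 10 mm high making it 90 mm long in x; brass disc on top; 0.1 to 0.21 kg. Grasp the block from above across its 40 mm width (y). In the fixture its underside is 6 mm above the desk and its x lies along the fixture's x. z points out of its top.
- tray: Fixed shallow open blue tray, 150 (x) x 190 (y) mm outside, rim 16 mm high, walls and floor 5 mm thick. Origin at the centre of its underside on the desk; x and y along its sides.
- stand: Bystander: fixed birch plywood slotted stand, 190 (x) x 70 (y) x 55 mm, origin at the centre of its underside; holds the three cartons.
- shield: Bystander: loose brass tube shield, 44 mm across, 70 mm high, origin at the centre of its underside.
- knob: Bystander: loose red enamel bias knob, 60 mm across, 32 mm high, origin at the centre of its underside.
- cover: Bystander: loose clear acrylic lamp cover, 64 mm across, 60 mm high, origin at the centre of its underside.
- carton0: Bystander: tan valve carton 46 x 46 x 120 mm standing upright in the stand, its top 126 mm above the desk; origin at the centre of its underside.
- carton1: Bystander: tan valve carton 46 x 46 x 120 mm standing upright in the stand, its top 126 mm above the desk; origin at the centre of its underside.
- carton2: Bystander: tan valve carton 46 x 46 x 120 mm standing upright in the stand, its top 126 mm above the desk; origin at the centre of its underside.
Mind the look-alikes: they are no part of the job. Several things look just like the fixture: the one meant starts farthest to the robot's right.

How it is judged:
By the outcome, as a careful person would: the job done as asked, in the order asked, and still so for the second after the job is handed in, with the robot touching nothing.
It also fails if it takes over 56 s, if anything falls off the work surface, if the arm or the gripper's body presses on something with over 40 N, if the wrist force passes 120 N, or if a joint passes its speed limit or range.

## Working session

There is one attempt and no reset: what is moved stays moved. The work goes in short steps, Python scripts to look and compute and a tool call to move; the robot and the scene stay as the last step left them, time stands still between calls to the robot, and variables do not carry over. Pictures are saved under pics/ and viewed, at most 10 in all, crops included, and the job is handed in when it is done.

Besides the shell and the picture viewer there is one more tool, called after "Emit:" as name(argument=value, ...) on one line, values as JSON. play_rows: Moves the arm, as the interface text tells. Its arguments: {"type":"object","properties":{"commands":{"type":"array","items":{"type":"array","items":{"type":"number"}}},"force":{"type":"number"}},"required":["commands"]}

```bash
mkdir -p pics
cat > h.py <<'E'
import numpy as np, cv2
from station import ctrl
def cam(n,f=None):
    m=ctrl.camera_model(n); im=ctrl.camera(n)
    if f: cv2.imwrite('pics/'+f,im)
    return im,m
def ray(m,uv,z):
    R=cv2.Rodrigues(np.array(m['rvec'],float))[0]; t=np.array(m['tvec'],float).ravel()
    c=-R.T@t; d=R.T@np.array([(uv[0]-m['cx'])/m['fx'],(uv[1]-m['cy'])/m['fy'],1])
    return c+d*(z-c[2])/d[2]
def proj(m,p):
    R=cv2.Rodrigues(np.array(m['rvec'],float))[0]; q=R@np.array(p)+np.array(m['tvec'],float).ravel()
    return q[0]/q[2]*m['fx']+m['cx'],q[1]/q[2]*m['fy']+m['cy']
E
python3 - <<'E'
from h import *
a,m=cam('top','top.png');b,n=cam('side','side.png')
cv2.imwrite('pics/both.png',cv2.resize(np.vstack([a,b]),(0,0),fx=.78,fy=.78))
print(m,n,ctrl.get_obs())
E
```

```text
{'fx': 422.06638390510193, 'fy': 422.06638390510193, 'cx': 252.73713459925807, 'cy': 187.12685639538958, 'rvec': array([ 2.19470449, -2.17248619,  0.096374  ]), 'tvec': array([0.02470045, 0.54687494, 1.22979488])} {'fx': 359.00032275737453, 'fy': 359.00032275737453, 'cx': 260.5281165017081, 'cy': 193.98794095829783, 'rvec': array([ 2.19082506, -0.75913187,  0.37198325]), 'tvec': array([-0.39841254,  0.27483765,  0.92757572])} {'time_s': 0.1, 'qpos': array([ 1.11141031e+00,  3.00395477e-01,  1.52152001e+00, -2.73808332e-06,
        1.32065135e+00, -6.66132899e-02]), 'joint_vel': array([-0.00119615, -0.00256529, -0.00170711, -0.00022726, -0.00054506,
        0.00080306]), 'tau': array([ 2.17121393e-03, -5.32644367e+01, -3.53282189e+01,  7.10021588e-02,
        2.34889792e-02, -8.04404931e-05]), 'ee_pos': array([0.21042426, 0.50791357, 0.20495363]), 'eef_rot': array([-3.14062045e+00, -6.21995014e-05,  2.74882058e+00]), 'force': array([-0.40116464, -0.62376531,  0.30584098]), 'moment': array([ 0.03797971, -0.00579958,  0.01415301]), 'grip_force': 0.0, 'grip_width': 0.09384111778874195}
```

View pics/top.png

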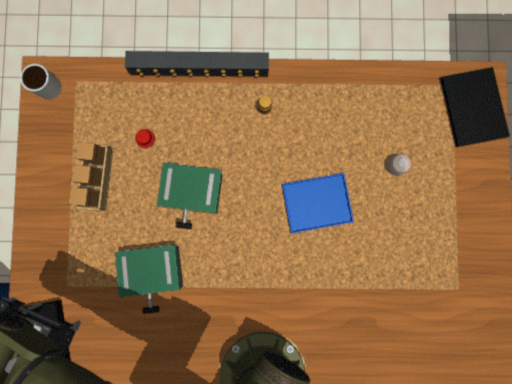

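View pics/side.png

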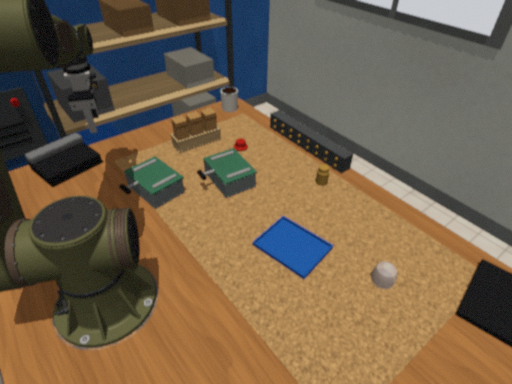

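The top picture shows two look-alike fixtures, at (190,188) and (148,270). Robot's right is picture right, so the target is the one at (190,188), with its handle at (184,225). The tray is at (317,203), the stand and cartons at (92,178), the knob at (145,138). The side view agrees.

Run:
```python
from h import *
im=cv2.imread('pics/top.png'); m=ctrl.camera_model('top'); h=cv2.cvtColor(im,cv2.COLOR_BGR2HSV)
def rect(mask,z,lo):
    cs=cv2.findContours(mask,0,2)[0]
    for c in cs:
        if cv2.contourArea(c)>lo:
            P=np.array([ray(m,p[0],z)[:2] for p in cv2.convexHull(c)],np.float32)
            r=cv2.minAreaRect(P); print(np.round(cv2.boxPoints(r),4).tolist(),np.round(r[0],4),np.round(r[1],4),r[2])
print('green');rect(cv2.inRange(h,(65,80,30),(90,255,255)),.068,600)
print('blue');g=cv2.inRange(h,(105,150,60),(125,255,255));g[:,:250]=0;rect(g,.016,600)
k=cv2.inRange(h,(0,0,0),(180,255,45));k=cv2.morphologyEx(k[215:235,170:200],cv2.MORPH_OPEN,np.ones((4,4)))
ys,xs=np.nonzero(k);print('handle',xs.min()+170,xs.max()+170,ys.min()+215,ys.max()+215)
for uv in [(xs.mean()+170,ys.mean()+215)]:print(uv,ray(m,uv,.068))
for uv in [(145,138),(108,147),(103,210),(180,295)]:print(uv,ray(m,uv,.05))
q=np.vstack([cv2.resize(im[150:240,140:240],None,fx=5,fy=5)]);
```

```text
green
[[0.23340000212192535, 0.4020000100135803], [0.25429999828338623, 0.23240000009536743], [0.37689998745918274, 0.2475000023841858], [0.35600000619888306, 0.4171999990940094]] [0.3052 0.3248] [0.1235 0.1709] 7.030226707458496
[[0.46950000524520874, 0.13519999384880066], [0.5916000008583069, 0.12070000171661377], [0.6114000082015991, 0.288100004196167], [0.4893999993801117, 0.30250000953674316]] [0.5405 0.2116] [0.1685 0.1229] 83.23515319824219
blue
[[0.41440001130104065, -0.08320000022649765], [0.4494999945163727, -0.26739999651908875], [0.5925999879837036, -0.2401999980211258], [0.5575000047683716, -0.0560000017285347]] [ 0.5035 -0.1617] [0.1457 0.1875] 10.784603118896484
handle 178 191 223 228
(np.float64(184.40298507462686), np.float64(225.71641791044777)) [0.43119578 0.22302439 0.068     ]
(145, 138) [0.68499508 0.34658615 0.05      ]
(108, 147) [0.65721214 0.45337921 0.05      ]
(103, 210) [0.47374453 0.46086216 0.05      ]
(180, 295) [0.23515308 0.23377057 0.05      ]
```

Emit:
play_rows(commands=[[0, 0, 0, 0, 0, -5.2, -1], [0, 0, 0, 0, 0, -5.2, -1], [0, 0, 0, 0, 0, -5.3, -1], [-0.0211, -0.0213, 0, 0, 0, 0, -1], [-0.0211, -0.0213, 0, 0, 0, 0, -1], [-0.0211, -0.0213, 0, 0, 0, 0, -1], [-0.0211, -0.0213, 0, 0, 0, 0, -1], [-0.0211, -0.0213, 0, 0, 0, 0, -1], [-0.0211, -0.0213, 0, 0, 0, 0, -1], [-0.0211, -0.0213, 0, 0, 0, 0, -1], [-0.0211, -0.0213, 0, 0, 0, 0, -1], [-0.0211, -0.0213, 0, 0, 0, 0, -1], [-0.0211, -0.0213, 0, 0, 0, 0, -1], [-0.0211, -0.0213, 0, 0, 0, 0, -1], [-0.0211, -0.0213, 0, 0, 0, 0, -1], [0, 0, 0, 0, 0, 0, -1], [0, 0, 0, 0, 0, 0, -1]], force=30)

```text
time_s: 1.52
ee_pos: [0.4321, 0.2234, 0.2051]
eef_rot: [-3.141, -0.001, 3.02]
force: [0.1, 0.8, 0.2]
grip_width: 0.0936
grip_force: 0.0
```

Run:
```python
from h import *
o=ctrl.get_obs();print(o['ee_pos'],np.degrees(o['eef_rot']),o['qpos'])
im,m=cam('wrist','w1.png')
print(proj(m,[.4332,.2244,.064]),proj(m,[.4312,.223,.064]),proj(m,o['ee_pos']))
```

```text
[0.43207055 0.22337401 0.20513181] [-1.79984156e+02 -3.42606888e-02  1.73055585e+02] [ 4.01791602e-01  1.58484627e-01  1.69551517e+00  6.15453244e-05
  1.28824901e+00 -1.04781908e+00]
(np.float64(260.065381756409), np.float64(186.45022217995566)) (np.float64(258.6336499957272), np.float64(184.89954250168896)) (np.float64(259.5559286591658), np.float64(235.60447605217377))
```

View pics/w1.png

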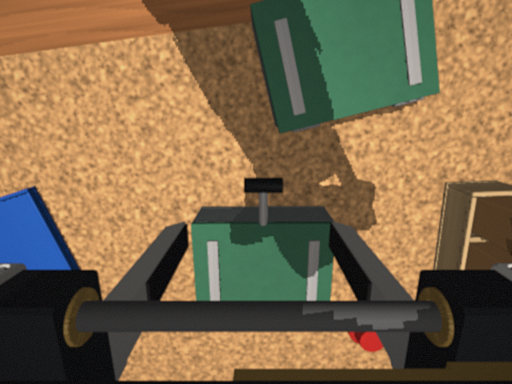

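The wrist picture shows the handle bar from 244 to 283 px, centre (263,185), against a predicted (260,186). So I'll shift about 3 mm in +y and go down.

Emit:
play_rows(commands=[[0, 0.003, 0.02, 0, 0, 0, -1], [0, 0, 0.02, 0, 0, 0, -1], [0, 0, 0.02, 0, 0, 0, -1], [0, 0, 0.02, 0, 0, 0, -1], [0, 0, 0.02, 0, 0, 0, -1], [0, 0, 0.02, 0, 0, 0, -1], [0, 0, 0.02, 0, 0, 0, -1], [0, 0, 0.018, 0, 0, 0, -1], [0, 0, 0, 0, 0, 0, 0], [0, 0, 0, 0, 0, 0, 0.3], [0, 0, 0, 0, 0, 0, 1], [0, 0, 0, 0, 0, 0, 1], [0, 0, 0, 0, 0, 0, 1], [0, 0, 0, 0, 0, 0, 1], [0, 0, 0, 0, 0, 0, 1], [0, 0, 0, 0, 0, 0, 1]], force=30)

```text
time_s: 2.9
ee_pos: [0.4323, 0.2281, 0.0479]
eef_rot: [3.139, 0.001, 3.022]
force: [-1.3, 36.0, -2.3]
grip_width: 0.0443
grip_force: 17.9
```

Run:
```python
from h import *
o=ctrl.get_obs();print(o['ee_pos'],o['force'],o['moment'],o['grip_width'],o['grip_force'])
# arc: shifts (tool x=-x', tool z=-z) from th=0 in steps, pivot handle (-171,+4) about hinge
P=lambda t:np.array([-.171*np.cos(t)-.004*np.sin(t),.171*np.sin(t)*1+.004*np.cos(t)])
for s in range(0,109,4):
    d=P(np.radians(s+4))-P(np.radians(s));print(s+4,np.round([-d[0],-d[1]],4))
```

```text
[0.43233263 0.22810905 0.04788284] [-1.2852609  35.98762873 -2.33652885] [6.54741009 0.23337911 0.13811279] 0.044254022082684724 17.850297689437866
4 [-0.0001 -0.0119]
8 [-0.001  -0.0118]
12 [-0.0018 -0.0117]
16 [-0.0026 -0.0115]
20 [-0.0034 -0.0113]
24 [-0.0042 -0.011 ]
28 [-0.005  -0.0106]
32 [-0.0057 -0.0102]
36 [-0.0064 -0.0097]
40 [-0.0071 -0.0092]
44 [-0.0078 -0.0087]
48 [-0.0084 -0.0081]
52 [-0.009  -0.0075]
56 [-0.0095 -0.0068]
60 [-0.01   -0.0061]
64 [-0.0104 -0.0054]
68 [-0.0108 -0.0046]
72 [-0.0111 -0.0038]
76 [-0.0114 -0.003 ]
80 [-0.0116 -0.0022]
84 [-0.0118 -0.0014]
88 [-0.0119 -0.0006]
92 [-0.0119  0.0003]
96 [-0.0119  0.0011]
100 [-0.0119  0.0019]
104 [-0.0117  0.0028]
108 [-0.0116  0.0036]
112 [-0.0113  0.0043]
```

Emit:
play_rows(commands=[[0, 0.0015, 0, 0, 0, 0, 1], [0, 0.0015, 0, 0, 0, 0, 1], [0, 0, 0, 0, 0, 0, 1], [0, 0, 0, 0, 0, 0, 1]], force=30)

```text
time_s: 3.23
ee_pos: [0.4322, 0.2288, 0.0476]
eef_rot: [-3.139, -0.001, 3.023]
force: [-1.3, -14.0, 6.8]
grip_width: 0.0434
grip_force: 30.0
```

Emit:
play_rows(commands=[[-0.0001, -0.0007, -0.0119, 0, 0, 0, 1], [-0.001, 0, -0.0118, 0, 0, 0, 1], [-0.0018, 0, -0.0117, 0, 0, 0, 1], [-0.0026, 0, -0.0115, 0, 0, 0, 1], [-0.0034, 0, -0.0113, 0, 0, 0, 1], [-0.0042, 0, -0.011, 0, 0, 0, 1], [-0.005, 0, -0.0106, 0, 0, 0, 1], [0, 0, 0, 0, 0, 0, 1], [0, 0, 0, 0, 0, 0, 1]], force=30)

```text
time_s: 3.98
ee_pos: [0.4503, 0.2266, 0.1273]
eef_rot: [-3.14, -0.0, 3.022]
force: [-0.2, -5.1, -2.5]
grip_width: 0.0439
grip_force: 30.0
```

Clean, with low forces. On with the arc.

Emit:
play_rows(commands=[[-0.0057, 0, -0.0102, 0, 0, 0, 1], [-0.0064, 0, -0.0097, 0, 0, 0, 1], [-0.0071, 0, -0.0092, 0, 0, 0, 1], [-0.0078, 0, -0.0087, 0, 0, 0, 1], [-0.0084, 0, -0.0081, 0, 0, 0, 1], [-0.009, 0, -0.0075, 0, 0, 0, 1], [-0.0095, 0, -0.0068, 0, 0, 0, 1], [-0.01, 0, -0.0061, 0, 0, 0, 1], [-0.0104, 0, -0.0054, 0, 0, 0, 1], [-0.0108, 0, -0.0046, 0, 0, 0, 1], [-0.0111, 0, -0.0038, 0, 0, 0, 1], [-0.0114, 0, -0.003, 0, 0, 0, 1], [-0.0116, 0, -0.0022, 0, 0, 0, 1], [0, 0, 0, 0, 0, 0, 1]], force=30)

```text
time_s: 5.15
ee_pos: [0.5702, 0.2123, 0.214]
eef_rot: [-3.141, 0.001, 3.022]
force: [-3.6, -6.5, 9.7]
grip_width: 0.0441
grip_force: 30.0
```

Emit:
play_rows(commands=[[-0.0118, 0, -0.0014, 0, 0, 0, 1], [-0.0119, 0, -0.0006, 0, 0, 0, 1], [-0.0119, 0, 0.0003, 0, 0, 0, 1], [-0.0119, 0, 0.0011, 0, 0, 0, 1], [-0.0119, 0, 0.0019, 0, 0, 0, 1], [-0.0117, 0, 0.0028, 0, 0, 0, 1], [-0.0116, 0, 0.0036, 0, 0, 0, 1], [0, 0, 0, 0, 0, 0, 1], [0, 0, 0, 0, 0, 0, 1]], force=30)

```text
time_s: 5.9
ee_pos: [0.6528, 0.2024, 0.2077]
eef_rot: [3.141, 0.006, 3.022]
force: [3.9, -5.8, 14.8]
grip_width: 0.0435
grip_force: 30.0
```

Emit:
play_rows(commands=[[0, 0, 0, 0, 0, 0, 0.2], [0, 0, 0, 0, 0, 0, -0.3], [0, 0, 0, 0, 0, 0, -1], [0, 0, 0, 0, 0, 0, -1], [0, 0, 0, 0, 0, 0, -1], [0, 0, -0.01, 0, 0, 0, -1], [0, 0, -0.02, 0, 0, 0, -1], [0, 0, -0.02, 0, 0, 0, -1], [0, 0, -0.02, 0, 0, 0, -1], [0.03, 0, 0, 0, 0, 0, -1], [0.03, 0, 0, 0, 0, 0, -1], [0.03, 0, 0, 0, 0, 0, -1], [0.03, 0, 0, 0, 0, 0, -1], [0, 0, 0, 0, 0, 0, -1], [0, 0, 0, 0, 0, 0, -1]], force=30)

```text
time_s: 7.15
ee_pos: [0.5309, 0.2181, 0.2764]
eef_rot: [3.141, 0.001, 3.024]
force: [0.2, 0.2, 0.5]
grip_width: 0.0937
grip_force: 0.0
```

Run:
```python
from h import *
o=ctrl.get_obs();print(o['ee_pos'],np.degrees(o['eef_rot']))
im,m=cam('wrist','w2.png')
print(proj(m,[.5375,.214,.05]),proj(m,o['ee_pos']))
a,m=cam('top','t2.png')
cv2.imwrite('pics/v2.png',np.hstack([cv2.resize(im,(448,336)),cv2.resize(a[130:298,120:296],(352,336))]))
```

```text
[0.53090416 0.21811714 0.27637215] [1.79960137e+02 8.51996598e-02 1.73257848e+02]
(np.float64(256.4054022138142), np.float64(175.86473755308464)) (np.float64(259.5332429359972), np.float64(235.54135919969846))
```

View pics/v2.png

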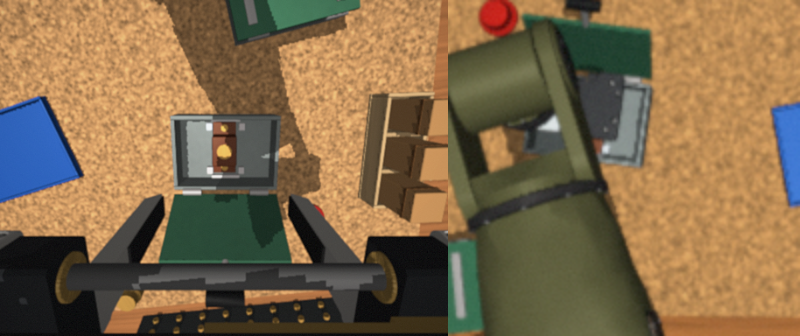

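The lid leans open and stays there. The socket half sits in the case, with its brass disc at about (256,173) in full-size wrist pixels.

Run:
```python
from h import *
im=cv2.imread('pics/w2.png');m=ctrl.camera_model('wrist');o=ctrl.get_obs()
h=cv2.cvtColor(im,cv2.COLOR_BGR2HSV)
mk=cv2.inRange(h,(15,110,140),(35,255,255));mk[:, :235]=0;mk[:,280:]=0;mk[:130]=0;mk[205:]=0
n,l,s,c=cv2.connectedComponentsWithStats(mk)
for i in range(1,n):
    if s[i,4]>15: print(s[i],c[i],ray(m,c[i],.05))
b=cv2.inRange(h,(3,90,30),(14,255,200));b[:, :235]=0;b[:,285:]=0;b[:130]=0;b[210:]=0
n,l,s,c=cv2.connectedComponentsWithStats(b)
for i in range(1,n):
    if s[i,4]>20: print('br',s[i],c[i],ray(m,s[i,:2],.05),ray(m,s[i,:2]+s[i,2:4],.05))
cv2.imwrite('pics/c2.png',cv2.resize(im[125:225,190:330],None,fx=5,fy=5,interpolation=0))
```

```text
[252 143   7   8  46] [254.86956522 146.54347826] [0.49698608 0.21642275 0.05      ]
[248 165  17  16 210] [255.54285714 172.6952381 ] [0.53369061 0.21289066 0.05      ]
br [ 243  139   27   58 1150] [255.96956522 167.42608696] [0.48481686 0.20144962 0.05      ] [0.57183075 0.22940652 0.05      ]
```

View pics/c2.png

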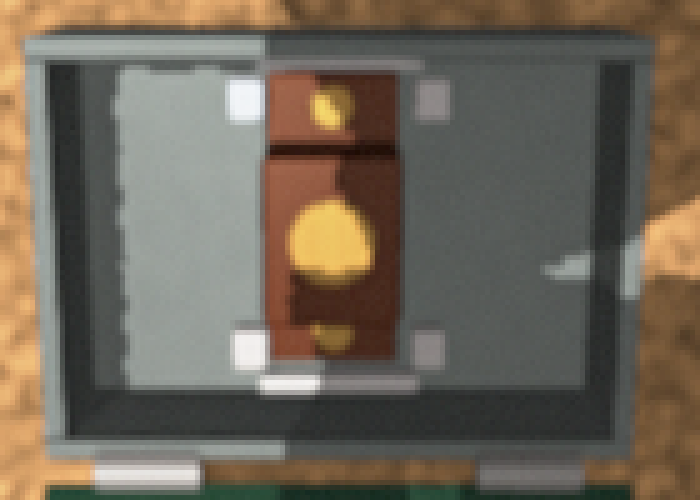

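The disc is at (256,173), giving the half about (0.535, 0.2138). Its edges are parallel to the tool axes, so no turn is needed. Going down to grasp.

Emit:
play_rows(commands=[[-0.0046, -0.0038, 0.02, 0, 0, 0, -1], [0, 0, 0.028, 0, 0, 0, -1], [0, 0, 0.028, 0, 0, 0, -1], [0, 0, 0.028, 0, 0, 0, -1], [0, 0, 0.028, 0, 0, 0, -1], [0, 0, 0.028, 0, 0, 0, -1], [0, 0, 0.028, 0, 0, 0, -1], [0, 0, 0.02, 0, 0, 0, -1], [0, 0, 0.02, 0, 0, 0, -1], [0, 0, 0.015, 0, 0, 0, -1], [0, 0, 0.01, 0, 0, 0, -1], [0, 0, 0.008, 0, 0, 0, -1], [0, 0, 0, 0, 0, 0, -1], [0, 0, 0, 0, 0, 0, -1]], force=20)

```text
time_s: 8.42
ee_pos: [0.5361, 0.2134, 0.0141]
eef_rot: [3.142, 0.0, 3.023]
force: [0.1, 0.1, 0.0]
grip_width: 0.0936
grip_force: 0.0
```

Emit:
play_rows(commands=[[0, 0, 0, 0, 0, 0, 0], [0, 0, 0, 0, 0, 0, 0.3], [0, 0, 0, 0, 0, 0, 1], [0, 0, 0, 0, 0, 0, 1], [0, 0, 0, 0, 0, 0, 1], [0, 0, 0, 0, 0, 0, 1], [0, 0, 0, 0, 0, 0, 1], [0, 0, 0, 0, 0, 0, 1]], force=20)

```text
time_s: 9.08
ee_pos: [0.5357, 0.2134, 0.0139]
eef_rot: [-3.142, 0.0, 3.023]
force: [0.5, -0.2, -1.4]
grip_width: 0.0443
grip_force: 0.0
```

Emit:
play_rows(commands=[[0, 0, 0, 0, 0, 0, 1], [0, 0, 0, 0, 0, 0, 1], [0, 0, 0, 0, 0, 0, 1], [0, 0, 0, 0, 0, 0, 1]], force=30)

```text
time_s: 9.42
ee_pos: [0.5357, 0.2134, 0.0139]
eef_rot: [3.142, 0.0, 3.023]
force: [-0.4, 0.7, 0.3]
grip_width: 0.0396
grip_force: 30.0
```

Emit:
play_rows(commands=[[0, 0, -0.004, 0, 0, 0, 1], [0, 0, -0.008, 0, 0, 0, 1], [0, 0, -0.012, 0, 0, 0, 1], [0, 0, -0.015, 0, 0, 0, 1], [0, 0, -0.02, 0, 0, 0, 1], [0, 0, -0.02, 0, 0, 0, 1], [0, 0, -0.02, 0, 0, 0, 1], [0, 0, -0.02, 0, 0, 0, 1], [0, 0, -0.02, 0, 0, 0, 1], [0, 0, -0.01, 0, 0, 0, 1], [0, 0, 0, 0, 0, 0, 1], [0, 0, 0, 0, 0, 0, 1]], force=30)

```text
time_s: 10.42
ee_pos: [0.5356, 0.2133, 0.1629]
eef_rot: [3.142, 0.0, 3.023]
force: [-0.7, -0.3, -2.0]
grip_width: 0.0401
grip_force: 30.0
```

Emit:
play_rows(commands=[[-0.0007, -0.0109, 0, 0, 0, 0, 1], [-0.0007, -0.0209, 0, 0, 0, 0, 1], [-0.0007, -0.0209, 0, 0, 0, 0, 1], [-0.0007, -0.0209, 0, 0, 0, 0, 1], [-0.0007, -0.0209, 0, 0, 0, 0, 1], [-0.0007, -0.0209, 0, 0, 0, 0, 1], [-0.0007, -0.0209, 0, 0, 0, 0, 1], [-0.0007, -0.0209, 0, 0, 0, 0, 1], [-0.0007, -0.0209, 0, 0, 0, 0, 1], [-0.0007, -0.0209, 0, 0, 0, 0, 1], [-0.0007, -0.0209, 0, 0, 0, 0, 1], [-0.0007, -0.0209, 0, 0, 0, 0, 1], [-0.0007, -0.0209, 0, 0, 0, 0, 1], [-0.0007, -0.0209, 0, 0, 0, 0, 1], [-0.0007, -0.0209, 0, 0, 0, 0, 1], [-0.0007, -0.0209, 0, 0, 0, 0, 1], [-0.0007, -0.0209, 0, 0, 0, 0, 1], [-0.0006, -0.0209, 0, 0, 0, 0, 1], [0, -0.01, 0, 0, 0, 0, 1], [0, 0, 0, 0, 0, 0, 1]], force=30)

```text
time_s: 12.08
ee_pos: [0.5026, -0.1633, 0.1618]
eef_rot: [3.141, -0.002, 3.021]
force: [0.3, -0.3, -2.4]
grip_width: 0.0399
grip_force: 30.0
```

Emit:
play_rows(commands=[[0, 0, 0, 0, 0, -2, 1], [0, 0, 0, 0, 0, -3, 1], [0, 0, 0, 0, 0, -3, 1], [0, 0, 0, 0, 0, -3, 1], [0, 0, 0, 0, 0, -3, 1], [0, 0, 0, 0, 0, -2, 1], [0, 0, 0, 0, 0, -1.5, 1], [0, 0, 0, 0, 0, 0, 1], [0, 0, 0, 0, 0, 0, 1]], force=30)

```text
time_s: 12.83
ee_pos: [0.5034, -0.1609, 0.1625]
eef_rot: [3.141, -0.001, -2.955]
force: [-0.3, 0.2, -2.3]
grip_width: 0.0398
grip_force: 30.0
```

Run:
```python
from h import *
o=ctrl.get_obs();print(o['ee_pos'],np.degrees(o['eef_rot']),o['qpos'][5],o['grip_width'])
im,m=cam('wrist');a,n=cam('side')
cv2.imwrite('pics/v3.png',np.hstack([cv2.resize(im,(448,336)),cv2.resize(a[90:300,80:300],(352,336))]))
```

```text
[ 0.50340183 -0.16088386  0.16251139] [ 1.79974637e+02 -2.89220665e-02 -1.69321291e+02] -2.1359104249327485 0.03980000166288344
```

View pics/v3.png

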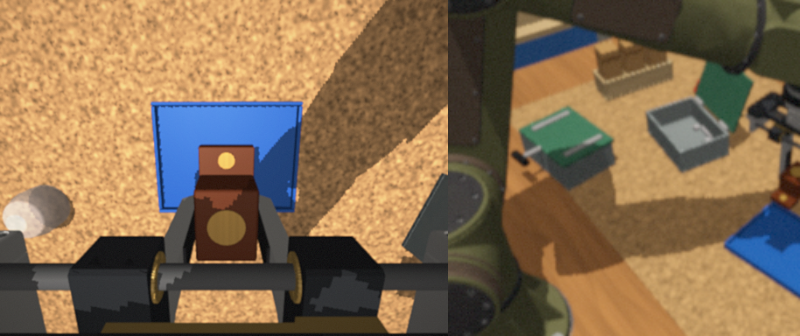

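The half hangs level over the tray's middle and the lid is still open in the side view. Contact is expected at TCP z of about 0.013, so I'll lower, slowly at the end.

Emit:
play_rows(commands=[[0, 0, 0.015, 0, 0, 0, 1], [0, 0, 0.02, 0, 0, 0, 1], [0, 0, 0.02, 0, 0, 0, 1], [0, 0, 0.02, 0, 0, 0, 1], [0, 0, 0.02, 0, 0, 0, 1], [0, 0, 0.02, 0, 0, 0, 1], [0, 0, 0.015, 0, 0, 0, 1], [0, 0, 0.01, 0, 0, 0, 1], [0, 0, 0.004, 0, 0, 0, 1], [0, 0, 0.002, 0, 0, 0, 1], [0, 0, 0.001, 0, 0, 0, 1], [0, 0, 0.001, 0, 0, 0, 1], [0, 0, 0, 0, 0, 0, 1], [0, 0, 0, 0, 0, 0, 1]], force=30)

```text
time_s: 14.1
ee_pos: [0.5038, -0.1617, 0.0154]
eef_rot: [-3.141, 0.001, -2.955]
force: [0.3, -0.6, -2.4]
grip_width: 0.0398
grip_force: 30.0
```

Emit:
play_rows(commands=[[0, 0, 0.0007, 0, 0, 0, 1], [0, 0, 0.0007, 0, 0, 0, 1], [0, 0, 0.0006, 0, 0, 0, 1], [0, 0, 0, 0, 0, 0, 1], [0, 0, 0, 0, 0, 0, 1], [0, 0, 0, 0, 0, 0, 1]], force=30)

```text
time_s: 14.6
ee_pos: [0.5036, -0.1617, 0.0129]
eef_rot: [-3.142, 0.0, -2.955]
force: [0.1, -0.2, -0.8]
grip_width: 0.0401
grip_force: 30.0
```

Emit:
play_rows(commands=[[0, 0, 0.0004, 0, 0, 0, 1], [0, 0, 0.0004, 0, 0, 0, 1], [0, 0, 0, 0, 0, 0, 1], [0, 0, 0, 0, 0, 0, 1]], force=30)

```text
time_s: 14.93
ee_pos: [0.5036, -0.1617, 0.0129]
eef_rot: [-3.141, 0.0, -2.955]
force: [-4.6, 2.7, 10.0]
grip_width: 0.0399
grip_force: 30.0
```

It is on the floor: force is up and z has stalled. Release gently and withdraw straight up.

Emit:
play_rows(commands=[[0, 0, 0, 0, 0, 0, 0.3], [0, 0, 0, 0, 0, 0, 0], [0, 0, 0, 0, 0, 0, -0.3], [0, 0, 0, 0, 0, 0, -0.6], [0, 0, 0, 0, 0, 0, -0.6], [0, 0, 0, 0, 0, 0, -0.6], [0, 0, 0, 0, 0, 0, -0.6], [0, 0, -0.005, 0, 0, 0, -0.6], [0, 0, -0.01, 0, 0, 0, -0.6], [0, 0, -0.02, 0, 0, 0, -0.6], [0, 0, -0.03, 0, 0, 0, -0.6], [0, 0, -0.03, 0, 0, 0, -0.6], [0, 0, -0.03, 0, 0, 0, -0.6], [0, 0, -0.03, 0, 0, 0, -0.6], [0, 0, -0.03, 0, 0, 0, -0.6], [0, 0, 0, 0, 0, 0, -0.6], [0, 0, 0, 0, 0, 0, -0.6]], force=30)

```text
time_s: 16.35
ee_pos: [0.504, -0.1618, 0.1992]
eef_rot: [-3.14, 0.003, -2.955]
force: [-0.1, -0.3, -0.7]
grip_width: 0.0751
grip_force: 0.0
```

Run:
```python
from h import *
o=ctrl.get_obs();print(o['ee_pos'],o['grip_width'],o['time_s'])
im,m=cam('wrist');a,n=cam('side')
cv2.imwrite('pics/v4.png',np.hstack([cv2.resize(im,(400,300)),cv2.resize(a,(400,300))]))
```

```text
[ 0.50398298 -0.16180492  0.19921703] 0.07506110208623933 16.35
```

View pics/v4.png

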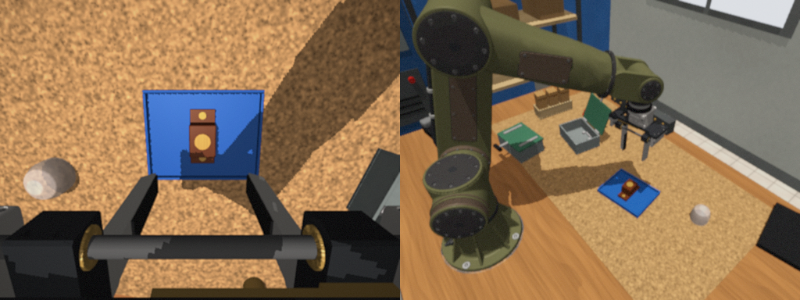

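The half lies flat, disc up, in the middle of the tray: disc at (202,142) in the wrist view. The lid is open and the robot is clear of everything.

```bash
python3 -c "
from station import ctrl
print(ctrl.hand_in())"
```

```text
the job is handed in; nothing more can be done
None
```

The fixture's green lid is open and staying open by itself, the socket half is set down flat and right way up in the blue tray, nothing else was moved as far as the pictures show, and the job was handed in at about 16 s.

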